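Turn the calculator to face the user

TASK

The desk calculator lies sideways in front of the round post at the near end of the desk rail. Push it against that post so that it swings a quarter turn anticlockwise (seen from above) about the post, and leave it flat on the table, lying lengthwise along the rail with its long side against the rail and its display end pointing away from the robot. Keep it on the table all the way, and leave the phone and the mouse where they are.

Things in the scene. Friction and masses are not known exactly. Their poses are not given: they have to be found in the camera images.
- calculator: Black desk calculator, keys up, loose: 165 long (x) x 105 wide (y) x 21 mm high, 0.12 kg, slides easily (under 2 N). Origin: centre of underside; +x to the display end, z up. Starts square to the rail within 7 degrees, display end to the robot's right; its far long side is 2 to 25 mm short of the post, its left end 2 to 20 mm left of the post's axis.
- display_end (a point): Middle of the calculator's display end, on its +x end face, 82.5 mm from its centre and 10 mm above its underside. (Pushed near the middle of its near long side the calculator meets the post and swings about it; pushed at an end it would spin on the spot, short of the post.)
- guide: Fixed aluminium desk rail, 185 mm long, 22 mm high, with a round steel post, 16 mm across and 50 mm high, at its near end. Origin: post's axis, table height; +x along the rail away from the robot (within 18 degrees of straight ahead), z up. The rail's right face, where the calculator shall lie, is at y = -8 mm, level with the post's right side. Its 3 mm foot is on the left only.
- phone: Phone lying flat on the table left of the rail, loose, 160 x 77 x 10 mm, thinner and narrower than the calculator. Origin at the centre of its underside. A bystander.
- mouse: Black computer mouse, loose, 105 x 58 x 38 mm, near the right edge of the table. Origin at the centre of its underside. A bystander.

How it is judged:
By the outcome, as a careful person would: the job done as asked, in the order asked, and still so for the second after the job is handed in, with the robot touching nothing.
It also fails if it takes over 42 s, if anything falls off the work surface, if the arm or the gripper's body presses on something with over 40 N, if the wrist force passes 120 N, or if a joint passes its speed limit or range.

ROBOT

A 7-joint arm with a two-finger parallel gripper is mounted at the origin on a cart in front of the work surface, level with it; the furniture and walls round the work are solid. World frame = base frame: x ahead of the robot, y to its left, z up, the work surface at z = 0. Lengths are in m, angles in degrees, forces in N, time in s.
With the tool pointing down it reaches from about 0.4 to 0.875 m from the base axis. Payload 6.5 kg.
Tool frame: the origin (TCP) lies on the front face of the gripper's body, between the roots of the fingers; the fingertips stand 73 mm ahead of it and the grasp point (between the pads) lies 54 mm ahead of it; z points along the fingers, y is the line along which they close (so a half turn about z gives the same grasp; the last joint's range is limited). The gripper opens to 85 mm and grips with 20 to 120 N. Pads are 22 mm wide; open, the fingers measure 114 mm over their backs; the gripper's body (76 mm by 85 mm) begins 54 mm behind the grasp point. The pads swing forward as they close: fully open they stand 13 mm farther back than shut.
Start: joints at [-78.908, 30.733, -0.252, 88.115, 0.149, 61.152, -4.079], TCP at [0.167, 0.628, 0.304] pointing down, gripper open.
Joint ranges: [-154.64, 154.64], [-21.42, 123.67], [-72.66, 72.17], [13.99, 137.28], [-74.86, 254.86], [10.95, 109.41], [-158.01, 158.01]. Speed limits (degrees/s): [136.94, 136.94, 180, 180, 180, 180, 180].

INTERFACE

Orientations are given as a 3x3 rotation matrix whose columns are the frame's x, y, z axes.
In Python, from station import ctrl gives the robot as it stands. The module is installed in compiled form; this text tells all that it offers.
- The arm moves only by the tool play_rows, never from a script. Its argument "deltas" is a list of rows, each a list of 7 numbers: the shift along the world's x, y, z scaled (see below), then the turn, a rotation vector about the world's x, y, z scaled (see below), then the opening in per cent of the stroke, from 0 (shut) to 100 (fully open). A call has 1 to 10 rows; each row shifts and turns the commanded pose from where the row before left it; what a row does not reach is not made up. The controller multiplies each number of a shift by 50 mm and each number of a turn by 4 degrees. A row lasts 1/10 s, in which the tool goes at most 50 mm and 8.59 degrees, less where a joint would pass 70% of its speed; a pose out of reach is approached as far as the arm can. A call with a number of a shift or a turn outside -1 to 1 is refused whole. A call with a gripper value outside its range is refused whole. The fingers move at their own pace and stop on an object; "grip_force" is the grip in N (left out, the last holds). Time passes only in rows, so rows that do not move let the fingers close. It gives the time, the measured TCP pose, the force, the opening and the grip force at its end, in the units of the state.
- ctrl.read_state(): the state, without advancing time (a new reading comes with each control period).
- ctrl.snapshot(name): name is "scene" or "top" or "wrist"; returns the picture (420x560x3 uint8, blue, green, red); there is no depth.
- ctrl.camera_params(name): a dict with "fx", "fy", "cx", "cy" (pixels), "world_from_camera" (4x4, takes a point from camera to world coordinates). Camera axes: x right, y up, looking along -z (the intrinsics and any distortion apply to the point x, -y, -z); pixel columns grow to the right and rows downward; lengths in m; the calibration is good to about 2 mm. A picture is of the moment at which its call begins: read the wrist's pose just before it. camera_params takes no time and is no camera call; for the wrist camera it gives the pose at the moment of the call.
- ctrl.sign_off(): hands the job in; it is judged then, once.
The state is a dict: "time": time; "qpos": joint angles; "dq": joint speeds; "joint_torque": joint torques, N m; "position": TCP position; "eef_rot": TCP orientation; "force": force on the tool from outside, world axes, zero at the start; "wrist_torque": the same for the moment, N m; "opening": finger opening in m; "finger_force": force on a finger pad.
Only numpy, scipy, OpenCV 4.12 (cv2) and the standard library are available. Lean on these libraries where they do the work, as an engineer would, in place of code of your own. Each camera call takes 0.05 s, during which the arm holds its last target. There are 200 camera calls.

## Working session

There is one attempt and no reset: what is moved stays moved. The work goes in short steps, Python scripts to look and compute and a tool call to move; the robot and the scene stay as the last step left them, time stands still between calls to the robot, and variables do not carry over. Pictures are saved under pics/ and viewed, at most 10 in all, crops included, and the job is handed in when it is done.

Besides the shell and the picture viewer there is one more tool, called after ">>>" by a JSON object that holds its "method" and its "body", one argument or row to a line. play_rows: Moves the arm, as the interface text tells. Its arguments: {"type":"object","properties":{"deltas":{"type":"array"},"grip_force":{"type":"number"}},"required":["deltas"]}

```bash
mkdir -p pics
python3 - <<'E'
from station import ctrl
import cv2,numpy as np
np.set_printoptions(precision=4,suppress=True)
for n in("top","scene"):
    cv2.imwrite(f"pics/{n}0.png",ctrl.snapshot(n)); p=ctrl.camera_params(n); print(n,p)
s=ctrl.read_state(); print(s["time"],s["position"],s["eef_rot"],s["opening"])
E
```

```text
top {'fx': 496.01251752447973, 'fy': 496.01251752447973, 'cx': 277.21841066852653, 'cy': 206.47600940998322, 'world_from_camera': array([[ 0.0075,  0.9912, -0.1325,  0.3698],
       [-0.9998,  0.0052, -0.0175,  0.1591],
       [-0.0166,  0.1326,  0.991 ,  1.1962],
       [ 0.    ,  0.    ,  0.    ,  1.    ]])}
scene {'fx': 459.8273378364118, 'fy': 459.8273378364118, 'cx': 275.05575687445526, 'cy': 211.30554424494653, 'world_from_camera': array([[ 0.7266,  0.5136, -0.4565,  0.1584],
       [-0.687 ,  0.5547, -0.4694, -0.2286],
       [ 0.0122,  0.6546,  0.7558,  0.7185],
       [ 0.    ,  0.    ,  0.    ,  1.    ]])}
0.1 [0.1669 0.6278 0.3031] [[-0.9665  0.2568 -0.0003]
 [ 0.2568  0.9665 -0.0015]
 [-0.0001 -0.0015 -1.    ]] 0.08528076701086171
```

View pics/top0.png

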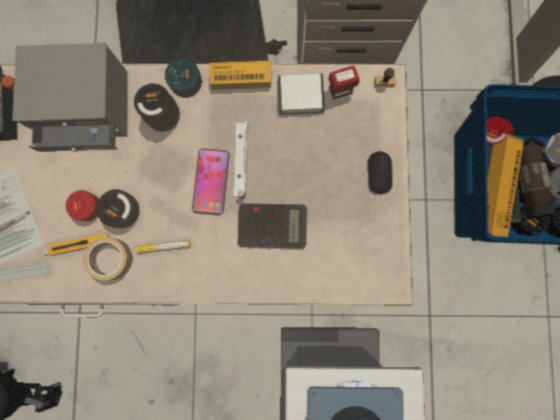

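View pics/scene0.png

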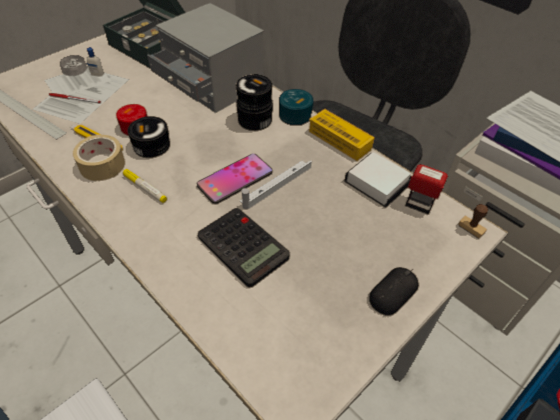

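The top view shows the calculator at about (272,226), display end to the right. The rail runs from (241,122) to (240,198) with its post at the near end; the phone is at (210,181) and the mouse at (380,172). The scene view shows the post at (246,198) and the calculator at (243,245).

```bash
cat > h.py <<'E'
from station import ctrl
import cv2,numpy as np
np.set_printoptions(precision=4,suppress=True)
def ray(n,uv):
    p=ctrl.camera_params(n);T=p["world_from_camera"]
    uv=np.atleast_2d(np.asarray(uv,float))
    d=np.c_[(uv[:,0]-p["cx"])/p["fx"],-(uv[:,1]-p["cy"])/p["fy"],-np.ones(len(uv))]@T[:3,:3].T
    return T[:3,3],d
def onz(n,uv,z):
    o,d=ray(n,uv); return o+d*((z-o[2])/d[:,2])[:,None]
def tri(n1,a,n2,b):
    o,d=ray(n1,a);q,e=ray(n2,b);d=d[0];e=e[0]
    s=np.linalg.lstsq(np.c_[d,-e],q-o,rcond=None)[0]
    return (o+s[0]*d+q+s[1]*e)/2,np.linalg.norm(o+s[0]*d-q-s[1]*e)
def proj(n,P):
    p=ctrl.camera_params(n);T=np.linalg.inv(p["world_from_camera"])
    c=np.atleast_2d(P)@T[:3,:3].T+T[:3,3]
    return np.c_[p["cx"]+p["fx"]*c[:,0]/-c[:,2],p["cy"]-p["fy"]*c[:,1]/-c[:,2]]
def darkbox(im,roi,thr=95):
    x0,y0,x1,y1=roi
    g=cv2.cvtColor(im,cv2.COLOR_BGR2GRAY)[y0:y1,x0:x1]
    m=cv2.morphologyEx((g<thr).astype(np.uint8),cv2.MORPH_CLOSE,np.ones((5,5)))
    c=max(cv2.findContours(m,cv2.RETR_EXTERNAL,cv2.CHAIN_APPROX_NONE)[0],key=cv2.contourArea)
    return c+np.array([x0,y0])
E
python3 - <<'E'
from h import *
t=cv2.imread("pics/top0.png");s=cv2.imread("pics/scene0.png")
for n,im,roi in(("top",t,(225,195,320,260)),("scene",s,(190,203,300,290))):
    c=darkbox(im,roi); h=cv2.convexHull(c)
    q=cv2.approxPolyDP(h,5,True)[:,0]; print(n,cv2.contourArea(c),q.tolist()); print(onz(n,q,.021)[:,:2].tolist())
    if n=="top":
        w=onz(n,h[:,0],.021)[:,:2].astype(np.float32); print(cv2.minAreaRect(w*1000))
a=cv2.resize(t[110:255,180:320],None,fx=5.5,fy=4.1*1.0 if 0 else 4,interpolation=cv2.INTER_CUBIC)
a=cv2.resize(t[110:255,185:325],None,fx=4,fy=4,interpolation=cv2.INTER_CUBIC)
b=cv2.resize(s[150:295,185:325],None,fx=4,fy=4,interpolation=cv2.INTER_CUBIC)
cv2.imwrite("pics/ca.png",a);cv2.imwrite("pics/cb.png",b)
E
```

```text
top 2793.5 [[305, 207], [303, 247], [239, 245], [241, 204]]
[[0.5260562471124921, 0.11343261506786671], [0.4306909473450098, 0.11814560486960465], [0.43441120223934854, 0.2696572345912772], [0.5324920918659386, 0.26660043957751245]]
((481.5306701660156, 192.07650756835938), (160.32431030273438, 104.1249008178711), 88.70146179199219)
scene 3953.5 [[242, 203], [250, 203], [289, 252], [250, 289], [198, 238], [200, 230]]
[[0.5455892767412084, 0.2664983690102284], [0.557537944730409, 0.25544490566959477], [0.5297272069249844, 0.11390177637515167], [0.42392624610431284, 0.10365315842166842], [0.4256041687164983, 0.25538475763763413], [0.44025519673355284, 0.26836810572227066]]
```

View pics/ca.png

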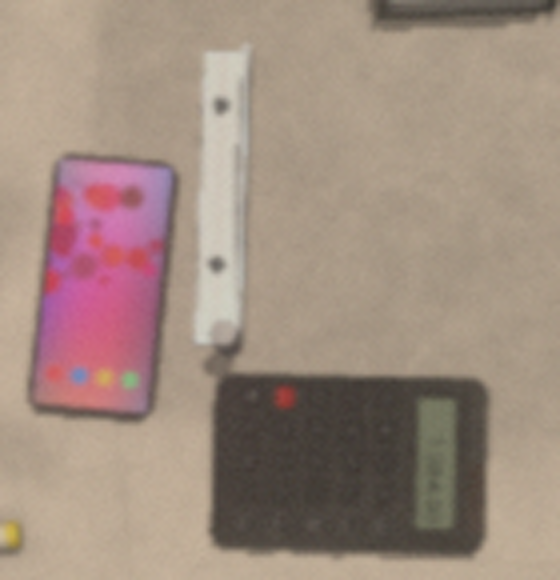

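View pics/cb.png

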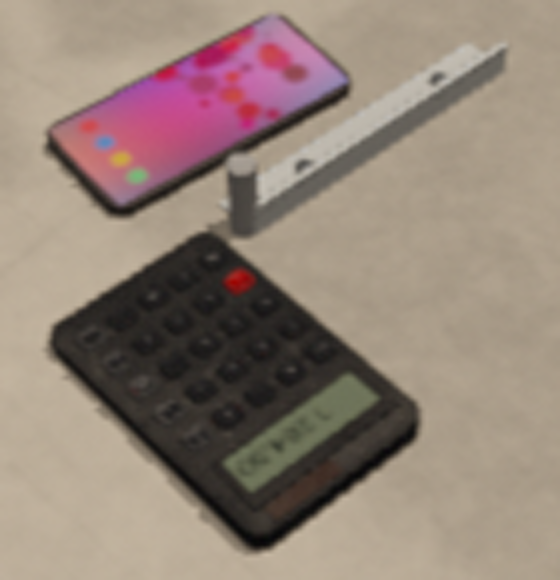

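Run:
```python
from h import *
f=lambda x,y,oy:(185+x/4-.375,oy+y/4-.375)
T=lambda x,y:f(x,y,110); S=lambda x,y:f(x,y,150)
print("posttop",tri("top",T(222,330),"scene",S(242,163)), onz("top",T(222,330),.05),onz("scene",S(242,163),.05))
print("postbase",onz("scene",S(241,233),0),onz("top",T(216,373),0))
print("railfar",tri("top",T(250,46),"scene",S(507,46)),onz("top",T(250,46),.022),onz("scene",S(507,46),.022))
for nm,a,b in(("farR",(485,380),(417,408)),("nearR",(483,553),(262,535)),("nearL",(213,543),(53,330)),("farL",(215,376),(205,232))):
    print(nm,tri("top",T(*a),"scene",S(*b)),onz("top",T(*a),.021)[0,:2],onz("scene",S(*b),.021)[0,:2])
```

```text
posttop (array([0.5561, 0.2666, 0.0508]), np.float64(0.0008006953940465901)) [[0.5566 0.2665 0.05  ]] [[0.5562 0.2674 0.05  ]]
postbase [[0.5527 0.267  0.    ]] [[0.5381 0.2744 0.    ]]
railfar (array([0.7367, 0.2546, 0.0245]), np.float64(0.0007889263556629709)) [[0.7372 0.255  0.022 ]] [[0.7392 0.2561 0.022 ]]
farR (array([0.5301, 0.1124, 0.0238]), np.float64(0.003265582494935537)) [0.5318 0.1113] [0.5302 0.1147]
nearR (array([0.4297, 0.1119, 0.0229]), np.float64(0.002744354342970425)) [0.4287 0.1125] [0.4317 0.1121]
nearL (array([0.4352, 0.2722, 0.0147]), np.float64(0.003093803262110064)) [0.4335 0.2723] [0.4341 0.267 ]
farL (array([0.535 , 0.2742, 0.0085]), np.float64(0.00016547427897657845)) [0.5334 0.2729] [0.5283 0.2654]
```

>>> {"method": "play_rows", "body": {
  "deltas": [
    [0.2, -0.4, 0, 0, 0, 0.33, 0],
    [0.45, -0.88, 0, 0, 0, 0.33, 0],
    [0.45, -0.88, 0, 0, 0, 0.33, 0],
    [0.45, -0.88, 0, 0, 0, 0.33, 0],
    [0.45, -0.88, 0, 0, 0, 0.33, 0],
    [0.45, -0.88, 0, 0, 0, 0.33, 0],
    [0.45, -0.88, 0, 0, 0, 0.33, 0],
    [0.45, -0.88, 0, 0, 0, 0.33, 0],
    [0.45, -0.88, 0, 0, 0, 0.33, 0],
    [0.45, -0.88, 0, 0, 0, 0.33, 0]
  ],
  "grip_force": 40
}}

```text
time: 1.1
position: [0.3799, 0.2102, 0.3039]
eef_rot: [[-1.0, 0.028, 0.0], [0.028, 1.0, 0.0], [-0.0, 0.0, -1.0]]
force: [0.5, 0.6, 0.3]
opening: 0.0
finger_force: 0.0
```

>>> {"method": "play_rows", "body": {
  "deltas": [
    [0.3, -0.5, -0.5, 0, 0, 0, 0],
    [0, 0, -0.9, 0, 0, 0, 0],
    [0, 0, -0.9, 0, 0, 0, 0],
    [0, 0, -0.7, 0, 0, 0, 0],
    [0, 0, 0, 0, 0, 0, 0],
    [0, 0, 0, 0, 0, 0, 0]
  ]
}}

```text
time: 1.7
position: [0.3944, 0.1871, 0.1542]
eef_rot: [[-1.0, 0.029, -0.001], [0.029, 1.0, -0.001], [0.001, -0.001, -1.0]]
force: [0.1, -0.0, -0.0]
opening: -0.0004
finger_force: 0.0
```

Run:
```python
from h import *
s=ctrl.read_state(); print(s)
```

```text
{'time': 1.7, 'qpos': array([-37.2324,  25.2827,   7.1148, 125.6124,  -6.1565,  29.4893,
        62.8844]), 'dq': array([-0.3209, -2.6549,  0.4218, -1.2438,  0.0151, -0.0168, -0.0167]), 'joint_torque': array([  0.0835, -38.5294,   2.0024, -13.466 ,  -0.0223,  -0.0148,
         0.0213]), 'position': array([0.3944, 0.1871, 0.1542]), 'eef_rot': array([[-0.9996,  0.0295, -0.001 ],
       [ 0.0295,  0.9996, -0.0007],
       [ 0.001 , -0.0008, -1.    ]]), 'force': array([ 0.0606, -0.0009, -0.0043]), 'wrist_torque': array([-0.0322, -0.0699, -0.0172]), 'finger_force': 0.0, 'opening': -0.0003685870045821144}
```

>>> {"method": "play_rows", "body": {
  "deltas": [
    [0, 0, 0, 0, 0, -1, 0],
    [0, 0, 0, 0, 0, -1, 0],
    [0, 0, 0, 0, 0, -1, 0],
    [0, 0, 0, 0, 0, -1, 0],
    [0, 0, 0, 0, 0, -1, 0],
    [0, 0, 0, 0, 0, -1, 0],
    [0, 0, 0, 0, 0, -1, 0],
    [0, 0, 0, 0, 0, -1, 0],
    [0, 0, 0, 0, 0, -1, 0],
    [0, 0, 0, 0, 0, -1, 0]
  ]
}}

```text
time: 2.7
position: [0.3957, 0.1883, 0.1564]
eef_rot: [[-0.745, 0.667, 0.003], [0.667, 0.745, 0.003], [-0.0, 0.005, -1.0]]
force: [0.1, -0.4, -0.2]
opening: 0.0001
finger_force: 0.0
```

>>> {"method": "play_rows", "body": {
  "deltas": [
    [0, 0, 0, 0, 0, -1, 0],
    [0, 0, 0, 0, 0, -1, 0],
    [0, 0, -0.2, 0, 0, -1, 0],
    [0, 0, -0.2, 0, 0, -1, 0],
    [0, 0, -0.2, 0, 0, -1, 0],
    [0, 0, -0.2, 0, 0, -1, 0],
    [0, 0, -0.2, 0, 0, -1, 0],
    [0, 0, -0.2, 0, 0, -1, 0],
    [0, 0, -0.1, 0, 0, -1, 0],
    [0, 0, -0.1, 0, 0, -1, 0]
  ]
}}

```text
time: 3.7
position: [0.3959, 0.1888, 0.0858]
eef_rot: [[-0.142, 0.99, 0.003], [0.99, 0.142, 0.004], [0.004, 0.003, -1.0]]
force: [-0.0, -0.0, -1.1]
opening: 0.0001
finger_force: 0.0
```

>>> {"method": "play_rows", "body": {
  "deltas": [
    [0, 0, -0.05, 0, 0, -1, 0],
    [0, 0, 0, 0, 0, -1, 0],
    [0, 0, 0, 0, 0, -0.5, 0],
    [0, 0, 0, 0, 0, 0, 0],
    [0, 0, 0, 0, 0, 0, 0]
  ]
}}

```text
time: 4.2
position: [0.395, 0.1879, 0.0823]
eef_rot: [[0.028, 1.0, 0.001], [1.0, -0.028, 0.002], [0.002, 0.001, -1.0]]
force: [-0.5, 0.7, -0.1]
opening: 0.0002
finger_force: 0.0
```

>>> {"method": "play_rows", "body": {
  "deltas": [
    [0.1, 0, 0, 0, 0, 0, 0],
    [0.1, 0, 0, 0, 0, 0, 0],
    [0.1, 0, 0, 0, 0, 0, 0],
    [0.1, 0, 0, 0, 0, 0, 0],
    [0.1, 0, 0, 0, 0, 0, 0],
    [0.08, 0, 0, 0, 0, 0, 0],
    [0.08, 0, 0, 0, 0, 0, 0],
    [0.08, 0, 0, 0, 0, 0, 0],
    [0, 0, 0, 0, 0, 0, 0]
  ]
}}

```text
time: 5.1
position: [0.4317, 0.187, 0.0813]
eef_rot: [[0.03, 1.0, -0.0], [1.0, -0.03, -0.0], [-0.0, -0.0, -1.0]]
force: [-0.3, -0.6, 1.2]
opening: -0.0003
finger_force: 0.4
```

Run:
```python
from h import *
t=ctrl.snapshot("top");s=ctrl.snapshot("scene")
a=np.hstack([cv2.resize(im,None,fx=2.85,fy=2.85,interpolation=cv2.INTER_CUBIC) for im in(t[110:300,190:330],s[130:320,180:320])])
cv2.imwrite("pics/p1.png",a)
```

```text
(no output)
```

View pics/p1.png

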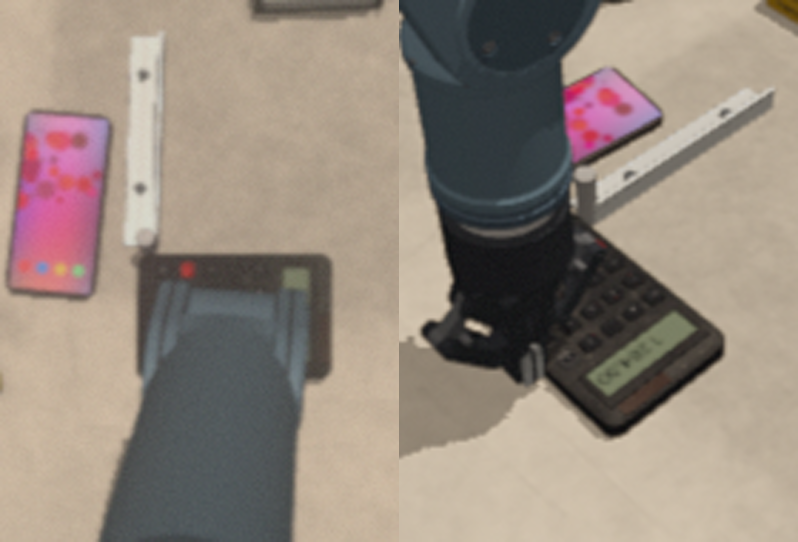

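The calculator (left panel, far edge at row 253) moved forward squarely and sits just short of the post (145,240), with the fingers behind its middle. Next I compute the arc for the swing.

Run:
```python
from h import *
P=np.array([.556,.267]);R=.008;s0=-.076;c=.005;f0=-91.5;f1=-1.1
def tcp(th):
    f=np.radians(f0+th);u=np.array([np.cos(f),np.sin(f)]);n=np.array([-u[1],u[0]])
    return P-R*n+(c-s0-R*np.radians(th))*u-(.105+.0145)*n
prev=np.array(ctrl.read_state()["position"][:2]);print(prev,ctrl.read_state()["force"])
for th in np.r_[0:89:4,90.4]:
    q=tcp(th);print(th,q,(q-prev)/.05);prev=q
```

```text
[0.4316 0.1871] [ 0.4327  0.3245 -0.3509]
0.0 [0.4264 0.1894] [-0.1044  0.0455]
4.0 [0.4321 0.1811] [ 0.1141 -0.1658]
8.0 [0.4384 0.1732] [ 0.1246 -0.1575]
12.0 [0.4451 0.1658] [ 0.1346 -0.1486]
16.0 [0.4523 0.1588] [ 0.1438 -0.139 ]
20.0 [0.4599 0.1524] [ 0.1524 -0.1288]
24.0 [0.4679 0.1465] [ 0.1603 -0.1182]
28.0 [0.4763 0.1411] [ 0.1675 -0.107 ]
32.0 [0.485  0.1363] [ 0.1738 -0.0954]
36.0 [0.494  0.1322] [ 0.1794 -0.0835]
40.0 [0.5032 0.1286] [ 0.1842 -0.0712]
44.0 [0.5126 0.1257] [ 0.1881 -0.0587]
48.0 [0.5221 0.1234] [ 0.1912 -0.046 ]
52.0 [0.5318 0.1217] [ 0.1934 -0.0332]
56.0 [0.5415 0.1207] [ 0.1948 -0.0202]
60.0 [0.5513 0.1203] [ 0.1953 -0.0072]
64.0 [0.561  0.1206] [0.1949 0.0057]
68.0 [0.5707 0.1216] [0.1937 0.0186]
72.0 [0.5803 0.1231] [0.1917 0.0314]
76.0 [0.5898 0.1253] [0.1888 0.0439]
80.0 [0.599  0.1281] [0.1851 0.0562]
84.0 [0.608  0.1315] [0.1806 0.0682]
88.0 [0.6168 0.1355] [0.1753 0.0799]
90.4 [0.6219 0.1382] [0.1023 0.0534]
```

>>> {"method": "play_rows", "body": {
  "deltas": [
    [0.06, 0, 0, 0, 0, 0, 0],
    [0.12, -0.12, 0, 0, 0, 1, 0],
    [0.13, -0.12, 0, 0, 0, 1, 0],
    [0.14, -0.13, 0, 0, 0, 1, 0],
    [0.15, -0.12, 0, 0, 0, 1, 0],
    [0.15, -0.12, 0, 0, 0, 1, 0],
    [0.16, -0.11, 0, 0, 0, 1, 0],
    [0.17, -0.1, 0, 0, 0, 1, 0],
    [0, 0, 0, 0, 0, 0, 0]
  ]
}}

```text
time: 6.1
position: [0.487, 0.1453, 0.0816]
eef_rot: [[-0.442, 0.897, 0.002], [0.897, 0.442, 0.0], [-0.001, 0.002, -1.0]]
force: [0.8, 1.2, -0.8]
opening: -0.0002
finger_force: 0.0
```

Run:
```python
from h import *
t=ctrl.snapshot("top");s=ctrl.snapshot("scene")
a=np.hstack([cv2.resize(im,None,fx=2.85,fy=2.85,interpolation=cv2.INTER_CUBIC) for im in(t[110:300,190:330],s[130:320,180:320])])
cv2.imwrite("pics/p2.png",a)
```

```text
(no output)
```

View pics/p2.png

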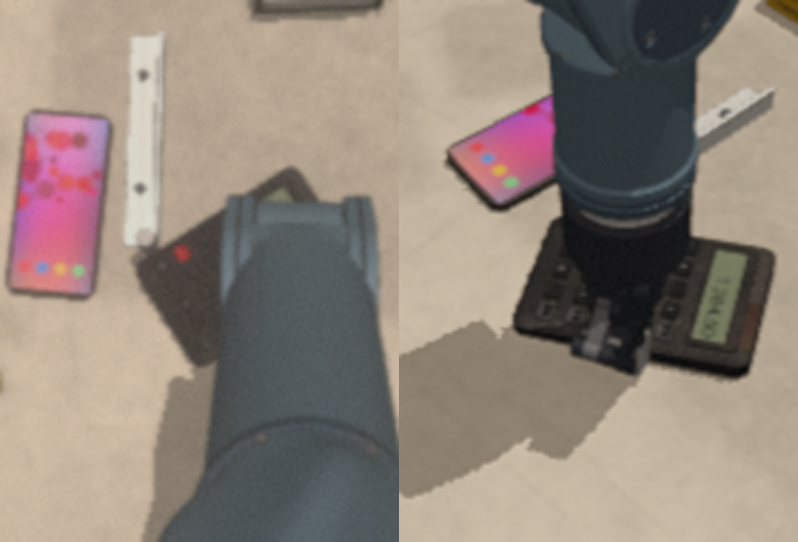

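The calculator is now turned by about 30°, pivoting at the post: its left corner is at (137,262) beside the post (145,240) in the left panel. I continue the arc.

>>> {"method": "play_rows", "body": {
  "deltas": [
    [0.17, -0.1, 0, 0, 0, 1, 0],
    [0.18, -0.08, 0, 0, 0, 1, 0],
    [0.18, -0.07, 0, 0, 0, 1, 0],
    [0.19, -0.06, 0, 0, 0, 1, 0],
    [0.19, -0.04, 0, 0, 0, 1, 0],
    [0.19, -0.03, 0, 0, 0, 1, 0],
    [0.19, -0.02, 0, 0, 0, 1, 0],
    [0.19, 0, 0, 0, 0, 1, 0],
    [0, 0, 0, 0, 0, 0, 0]
  ]
}}

```text
time: 7.1
position: [0.5601, 0.1266, 0.0815]
eef_rot: [[-0.851, 0.526, 0.001], [0.526, 0.851, 0.0], [-0.001, 0.001, -1.0]]
force: [-0.0, -0.0, -0.0]
opening: 0.0001
finger_force: 0.0
```

Run:
```python
from h import *
t=ctrl.snapshot("top");s=ctrl.snapshot("scene")
a=np.hstack([cv2.resize(im,None,fx=2.85,fy=2.85,interpolation=cv2.INTER_CUBIC) for im in(t[110:300,190:330],s[130:320,180:320])])
cv2.imwrite("pics/p3.png",a)
```

```text
(no output)
```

View pics/p3.png

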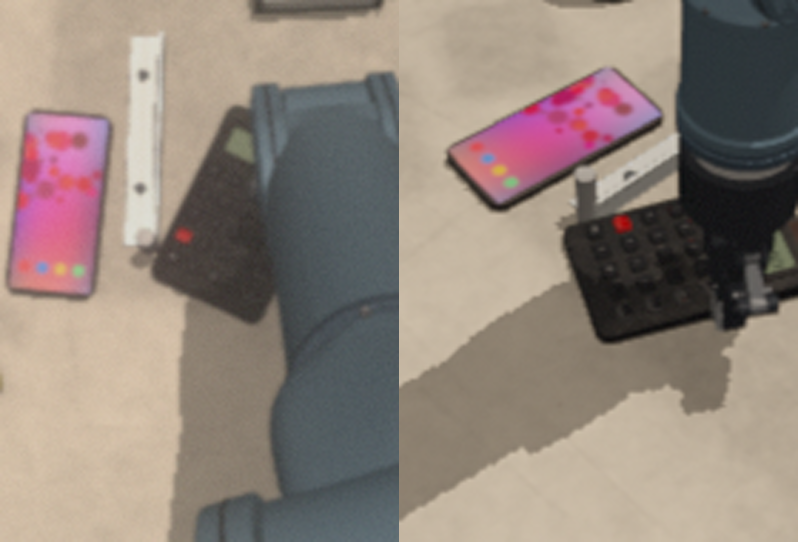

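The calculator is at about 63°, its left side still against the post at (155,262) in the left panel. I finish the swing.

>>> {"method": "play_rows", "body": {
  "deltas": [
    [0.19, 0.01, 0, 0, 0, 1, 0],
    [0.19, 0.02, 0, 0, 0, 1, 0],
    [0.19, 0.03, 0, 0, 0, 1, 0],
    [0.19, 0.04, 0, 0, 0, 1, 0],
    [0.18, 0.06, 0, 0, 0, 1, 0],
    [0.17, 0.07, 0, 0, 0, 1, 0],
    [0.15, 0.07, 0, 0, 0, 1, 0],
    [0.1, 0.05, 0, 0, 0, 0.65, 0],
    [0, 0, 0, 0, 0, 0, 0]
  ]
}}

```text
time: 8.1
position: [0.6257, 0.1421, 0.081]
eef_rot: [[-1.0, 0.02, -0.004], [0.02, 1.0, -0.003], [0.004, -0.003, -1.0]]
force: [-3.4, -4.3, 5.8]
opening: -0.0001
finger_force: 3.7
```

Run:
```python
from h import *
t=ctrl.snapshot("top");s=ctrl.snapshot("scene")
a=np.hstack([cv2.resize(im,None,fx=2.85,fy=2.85,interpolation=cv2.INTER_CUBIC) for im in(t[110:300,190:330],s[130:320,180:320])])
cv2.imwrite("pics/p4.png",a)
```

```text
(no output)
```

View pics/p4.png

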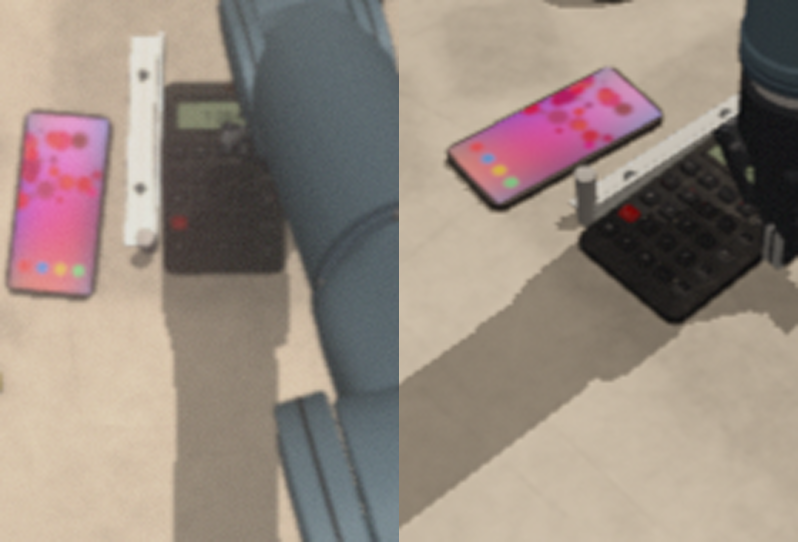

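The calculator now lies along the rail, display end away and close to flush (left side at column 164, rail face at about 160 in the left panel). I press gently towards the rail.

>>> {"method": "play_rows", "body": {
  "deltas": [
    [0, 0.02, 0, 0, 0, 0, 0],
    [0, 0.02, 0, 0, 0, 0, 0],
    [0, 0, 0, 0, 0, 0, 0]
  ]
}}

```text
time: 8.5
position: [0.6256, 0.1424, 0.0811]
eef_rot: [[-1.0, 0.022, -0.004], [0.022, 1.0, -0.005], [0.004, -0.005, -1.0]]
force: [-3.4, -7.9, 5.4]
opening: 0.0002
finger_force: 4.8
```

Motion is blocked at about 8 N, so the calculator is seated. I back off, lift and clear the view.

>>> {"method": "play_rows", "body": {
  "deltas": [
    [0, -0.06, 0, 0, 0, 0, 0],
    [0, -0.15, 0, 0, 0, 0, 0],
    [0, -0.4, 0, 0, 0, 0, 0],
    [0, -0.4, 0.2, 0, 0, 0, 0],
    [-0.3, -0.3, 0.8, 0, 0, 0, 0],
    [-0.6, -0.6, 0.8, 0, 0, 0, 0],
    [-0.6, -0.9, 0.8, 0, 0, 0, 0],
    [-0.6, -0.9, 0.6, 0, 0, 0, 0],
    [-0.3, -0.9, 0, 0, 0, 0, 0],
    [0, 0, 0, 0, 0, 0, 0]
  ]
}}

```text
time: 9.5
position: [0.5227, -0.0676, 0.2206]
eef_rot: [[-1.0, 0.029, 0.0], [0.029, 1.0, -0.003], [-0.0, -0.003, -1.0]]
force: [-0.2, 0.6, -0.6]
opening: 0.0002
finger_force: 0.0
```

Run:
```python
from h import *
t=ctrl.snapshot("top");s=ctrl.snapshot("scene")
a=np.hstack([cv2.resize(im,None,fx=2.85,fy=2.85,interpolation=cv2.INTER_CUBIC) for im in(t[110:300,190:330],s[130:320,180:320])])
cv2.imwrite("pics/p5.png",a)
c=darkbox(t,(246,130,300,215))
w=onz("top",cv2.convexHull(c)[:,0],.021)[:,:2].astype(np.float32); print(cv2.minAreaRect(w*1000))
t0=cv2.imread("pics/top0.png")
for r in((188,140,232,220),(355,140,405,200)): print(np.abs(t[r[1]:r[3],r[0]:r[2]].astype(int)-t0[r[1]:r[3],r[0]:r[2]]).mean())
```

```text
((610.6909790039062, 204.6947021484375), (164.47865295410156, 103.08512115478516), 1.210573434829712)
10.283049242424243
26.209222222222223
```

View pics/p5.png

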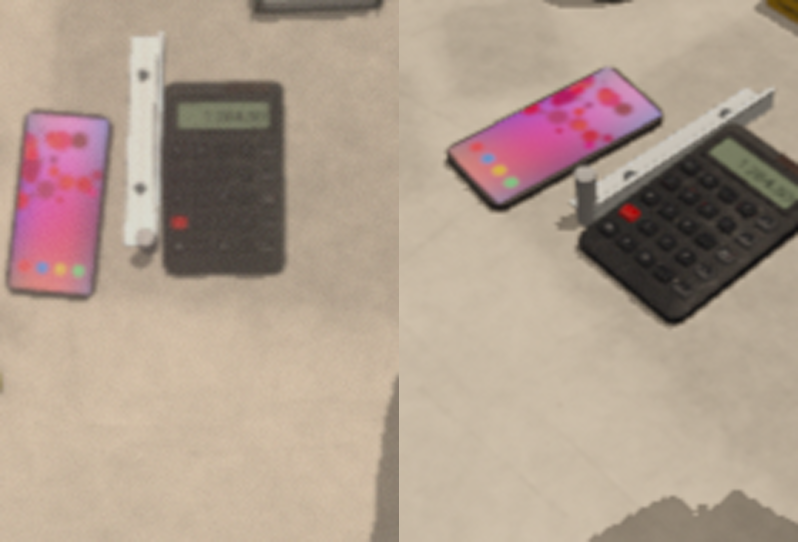

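Run:
```python
from h import *
ims=[cv2.cvtColor(ctrl.snapshot("top"),cv2.COLOR_BGR2GRAY).astype(float) for _ in range(8)]
g=np.mean(ims,0)
for v in(142,155,168,180,190): print(v,g[v-2:v+3,236:256].mean(0).astype(int))
pr=[];pc=[];pR=[]
for v in range(145,200):
    r=g[v]; 
    for lst,rng,thr,sg in((pc,range(240,256),90,-1),(pR,range(284,296),110,1),(pr,range(236,252),150,-1)):
        for u in rng:
            if (r[u]-thr)*(r[u+1]-thr)<0 and (r[u+1]-r[u])*sg>0:
                lst.append((u+(thr-r[u])/(r[u+1]-r[u]),v));break
for n,l,z in(("rail",pr,.022),("calcL",pc,.021),("calcR",pR,.021)):
    w=onz("top",l,z)[:,:2]; k=np.ones(len(w),bool)
    for _ in range(3):
        a=np.polyfit(w[k,0],w[k,1],1);e=np.abs(w[:,1]-np.polyval(a,w[:,0]));k=e<.0015
    print(n,k.sum(),np.degrees(np.arctan(a[0])),np.polyval(a,[.56,.61,.68]))
m=cv2.absdiff(g,cv2.cvtColor(cv2.imread("pics/top0.png"),cv2.COLOR_BGR2GRAY).astype(float))
g0=cv2.cvtColor(cv2.imread("pics/top0.png"),cv2.COLOR_BGR2GRAY)
for q in(g0,g.astype(np.uint8)):
    print("mouse",cv2.minAreaRect(darkbox(q[...,None].repeat(3,2),(360,145,400,200),60)))
    h=None
for f in(cv2.imread("pics/top0.png"),ctrl.snapshot("top")):
    s=cv2.cvtColor(f,cv2.COLOR_BGR2HSV)[140:220,188:232]; mk=(s[...,1]>110)&((s[...,0]>135))
    print("phone",mk.sum(),np.argwhere(mk).mean(0))
```

```text
142 [206 213 213 211 210 211 213 211 199 187 176 122  88  83  80  79  79  78
  78  78]
155 [209 213 212 211 211 213 210 194 179 184 153 100  75  72  71  75  84  92
  94  94]
168 [213 213 213 211 212 214 211 194 176 171 122  82  71  69  68  68  69  70
  69  71]
180 [214 213 208 206 211 215 214 207 195 180 132  86  71  68  67  69  70  68
  66  67]
190 [215 211 201 194 195 196 197 197 182 155 128  92  73  73  76  80  82  81
  79  75]
rail 30 -2.7052050203750193 [0.2608 0.2585 0.2551]
calcL 54 0.4577289240675101 [0.2528 0.2532 0.2537]
calcR 55 0.7093506934310134 [0.151  0.1516 0.1524]
mouse ((379.5, 172.0), (21.0, 40.0), 0.0)
mouse ((384.0, 175.5), (30.0, 47.0), 0.0)
phone 946 [41.0222 20.426 ]
phone 941 [40.8225 20.4155]
```

Run:
```python
from h import *
s=ctrl.read_state();p=ctrl.camera_params("wrist");print(s["position"],s["time"],p)
print(proj("wrist",[.61,.205,.021]))
```

```text
[ 0.5253 -0.0598  0.2194] 10.05 {'fx': 342.3279193750017, 'fy': 342.3279193750017, 'cx': 279.58259708519876, 'cy': 204.20604917834615, 'world_from_camera': array([[ 0.0185, -0.9554, -0.2946,  0.4499],
       [ 0.9998,  0.0174,  0.0062, -0.0591],
       [-0.0008, -0.2947,  0.9556,  0.2887],
       [ 0.    ,  0.    ,  0.    ,  1.    ]])}
[[583.1945 283.1124]]
```

>>> {"method": "play_rows", "body": {
  "deltas": [
    [0, 0.1, 0.8, 0, 0, 0, 0],
    [0.1, 0.7, 0.8, 0, 0, 0, 0],
    [0.2, 0.9, 0.5, 0, 0, 0, 0],
    [0.2, 0.9, 0.1, 0, 0, 0, 0],
    [0.2, 0.9, 0, 0, 0, 0, 0],
    [0.2, 0.9, 0, 0, 0, 0, 0],
    [0.1, 0.8, 0, 0, 0, 0, 0],
    [0, 0.4, 0, 0, 0, 0, 0],
    [0, 0, 0, 0, 0, 0, 0],
    [0, 0, 0, 0, 0, 0, 0]
  ]
}}

```text
time: 11.05
position: [0.5743, 0.2151, 0.3256]
eef_rot: [[-1.0, 0.018, -0.0], [0.018, 1.0, -0.001], [0.0, -0.001, -1.0]]
force: [-0.8, 0.2, 0.4]
opening: 0.0
finger_force: 0.0
```

Run:
```python
from h import *
p=ctrl.camera_params("wrist");im=ctrl.snapshot("wrist");cv2.imwrite("pics/w1.png",im)
print(proj("wrist",[[.61,.205,.021],[.556,.267,.05],[.74,.26,.022]]),p["world_from_camera"])
```

```text
[[273.6326 200.5635]
 [333.0369 156.3442]
 [320.3749 299.8367]] [[ 0.0188 -0.9555 -0.2944  0.4989]
 [ 0.9998  0.0175  0.0073  0.2158]
 [-0.0018 -0.2945  0.9556  0.3949]
 [ 0.      0.      0.      1.    ]]
```

View pics/w1.png

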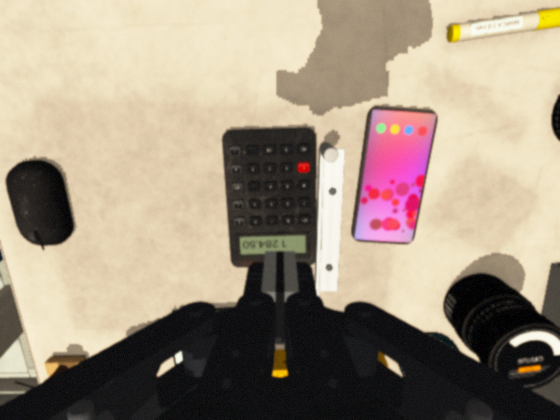

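The wrist view shows the calculator at about (270,195), display end away. The rail's left edge runs from (322,150) to (317,290) next to the calculator's edge at u≈316. The phone (395,175) and mouse (40,200) look undisturbed. I fit the edges numerically.

```bash
cat > fit.py <<'E'
from h import *
def fit():
    g=np.mean([cv2.cvtColor(ctrl.snapshot("wrist"),cv2.COLOR_BGR2GRAY).astype(float) for _ in range(4)],0)
    for v in(150,175,200,225,245): print(v,g[v-1:v+2,308:330].mean(0).astype(int))
    for n,u0,u1,thr,sg,v0,v1,z in(("calcR",215,245,110,-1,145,245,.018),("calcL",308,326,100,1,145,240,.018),("gapL",308,326,170,1,160,240,.022),("railL",312,335,200,1,160,240,.022),("railOuter",332,352,225,-1,165,285,.003),("railfree",308,330,170,1,270,285,.022)):
        l=[]
        for v in range(v0,v1):
            r=g[v]
            for u in range(u0,u1):
                if (r[u]-thr)*(r[u+1]-thr)<=0 and (r[u+1]-r[u])*sg>0:
                    l.append((u+(thr-r[u])/(r[u+1]-r[u]),v));break
        if len(l)<8: print(n,"few");continue
        w=onz("wrist",l,z)[:,:2];k=np.ones(len(w),bool)
        for _ in range(4):
            a=np.polyfit(w[k,0],w[k,1],1);k=np.abs(w[:,1]-np.polyval(a,w[:,0]))<.0012
        print(n,len(l),k.sum(),"deg %.2f"%np.degrees(np.arctan(a[0])),np.polyval(a,[.55,.61,.68,.73]))
    # screws on the rail: dark blobs
    m=(g[160:285,322:340]<130).astype(np.uint8)
    _,_,st,ce=cv2.connectedComponentsWithStats(m)
    print([(s[4],onz("wrist",c+[322,160],.003)[0,:2]) for s,c in zip(st[1:],ce[1:]) if s[4]>8])
fit() if __name__=="__main__" else None
E
python3 fit.py
```

```text
150 [ 35  29  28  32  35  35  36  38  63 121 167 162 125  95  82  76  74  90
 128 167 196 210]
175 [ 38  38  37  36  37  39  40  39  56 108 145 141 166 224 241 239 235 241
 246 247 247 247]
200 [ 31  31  28  30  34  37  37  39  45  66  97 146 209 238 238 231 237 244
 245 247 247 246]
225 [ 41  40  42  41  41  43  44  43  45  68 117 189 234 239 230 227 236 243
 245 246 245 243]
245 [ 53  42  41  43  47  47  48  48  50  80 162 228 240 232 218 232 241 244
 245 244 244 242]
calcR 100 100 deg 0.30 [0.152  0.1523 0.1527 0.153 ]
calcL 95 95 deg 1.45 [0.2537 0.2553 0.257  0.2583]
gapL 80 80 deg -0.79 [0.258  0.2571 0.2562 0.2555]
railL 80 80 deg -0.86 [0.2586 0.2577 0.2567 0.2559]
railOuter 120 120 deg -1.08 [0.2885 0.2874 0.2861 0.2851]
railfree 15 13 deg 17.38 [0.2029 0.2217 0.2436 0.2592]
[(np.int32(24), array([0.6043, 0.276 ])), (np.int32(22), array([0.7039, 0.2742]))]
```

Rail angle is −1.0°, while the calculator's is about +0.3°, so its near end stands some 3 mm off. I press again nearer that end.

>>> {"method": "play_rows", "body": {
  "deltas": [
    [0, -0.6, 0, 0, 0, 0, 0],
    [0.1, -0.7, 0, 0, 0, 0, 0],
    [0.1, -0.7, -0.3, 0, 0, 0, 0],
    [0, 0, -0.9, 0, 0, 0, 0],
    [0, 0, -0.9, 0, 0, 0, 0],
    [0, 0, -0.9, 0, 0, 0, 0],
    [0, 0, -0.9, 0, 0, 0, 0],
    [0, 0, -0.6, 0, 0, 0, 0],
    [0, 0, -0.35, 0, 0, 0, 0],
    [0, 0, 0, 0, 0, 0, 0]
  ]
}}

```text
time: 12.3
position: [0.5832, 0.1145, 0.0816]
eef_rot: [[-1.0, 0.02, -0.004], [0.02, 1.0, -0.001], [0.004, -0.001, -1.0]]
force: [0.9, 0.7, -0.2]
opening: 0.0003
finger_force: 0.0
```

>>> {"method": "play_rows", "body": {
  "deltas": [
    [0, 0.1, 0, 0, 0, 0, 0],
    [0, 0.1, 0, 0, 0, 0, 0],
    [0, 0.1, 0, 0, 0, 0, 0],
    [0, 0.1, 0, 0, 0, 0, 0],
    [0, 0.08, 0, 0, 0, 0, 0],
    [0, 0, 0, 0, 0, 0, 0]
  ]
}}

```text
time: 12.9
position: [0.5844, 0.1405, 0.0838]
eef_rot: [[-1.0, 0.018, 0.001], [0.018, 1.0, 0.001], [-0.0, 0.001, -1.0]]
force: [-0.9, -1.3, -0.6]
opening: 0.0002
finger_force: 0.0
```

>>> {"method": "play_rows", "body": {
  "deltas": [
    [0, 0.02, 0, 0, 0, 0, 0],
    [0, 0.02, 0, 0, 0, 0, 0],
    [0, 0.02, 0, 0, 0, 0, 0],
    [0, 0, 0, 0, 0, 0, 0]
  ]
}}

```text
time: 13.3
position: [0.5844, 0.1424, 0.0834]
eef_rot: [[-1.0, 0.019, -0.0], [0.019, 1.0, 0.0], [0.0, 0.0, -1.0]]
force: [0.2, 0.1, -1.0]
opening: -0.0002
finger_force: 0.0
```

>>> {"method": "play_rows", "body": {
  "deltas": [
    [0, 0.02, 0, 0, 0, 0, 0],
    [0, 0.02, 0, 0, 0, 0, 0],
    [0, 0, 0, 0, 0, 0, 0]
  ]
}}

```text
time: 13.6
position: [0.5844, 0.1445, 0.0835]
eef_rot: [[-1.0, 0.019, -0.0], [0.019, 1.0, 0.0], [0.0, 0.0, -1.0]]
force: [-0.6, 0.2, 0.1]
opening: -0.0002
finger_force: 0.0
```

>>> {"method": "play_rows", "body": {
  "deltas": [
    [0, 0.02, 0, 0, 0, 0, 0],
    [0, 0.02, 0, 0, 0, 0, 0],
    [0, 0, 0, 0, 0, 0, 0]
  ]
}}

```text
time: 13.9
position: [0.5843, 0.1463, 0.0834]
eef_rot: [[-1.0, 0.019, -0.0], [0.019, 1.0, -0.0], [0.0, -0.0, -1.0]]
force: [-0.9, -0.6, 0.0]
opening: 0.0004
finger_force: 0.3
```

>>> {"method": "play_rows", "body": {
  "deltas": [
    [0, 0.02, 0, 0, 0, 0, 0],
    [0, 0.01, 0, 0, 0, 0, 0],
    [0, 0, 0, 0, 0, 0, 0]
  ]
}}

```text
time: 14.2
position: [0.5843, 0.1477, 0.0834]
eef_rot: [[-1.0, 0.019, -0.0], [0.019, 1.0, -0.0], [0.0, -0.0, -1.0]]
force: [-1.0, -1.4, -0.7]
opening: 0.0002
finger_force: 0.5
```

>>> {"method": "play_rows", "body": {
  "deltas": [
    [0, 0.02, 0, 0, 0, 0, 0],
    [0, 0.01, 0, 0, 0, 0, 0],
    [0, 0, 0, 0, 0, 0, 0]
  ]
}}

```text
time: 14.5
position: [0.5843, 0.1481, 0.0834]
eef_rot: [[-1.0, 0.02, -0.001], [0.02, 1.0, -0.002], [0.001, -0.002, -1.0]]
force: [-1.3, -4.6, 1.3]
opening: -0.0002
finger_force: 2.6
```

>>> {"method": "play_rows", "body": {
  "deltas": [
    [0, 0.02, 0, 0, 0, 0, 0],
    [0, 0, 0, 0, 0, 0, 0]
  ]
}}

```text
time: 14.7
position: [0.5843, 0.1482, 0.0833]
eef_rot: [[-1.0, 0.02, -0.001], [0.02, 1.0, -0.003], [0.001, -0.003, -1.0]]
force: [-1.2, -7.6, 1.9]
opening: -0.0002
finger_force: 3.5
```

>>> {"method": "play_rows", "body": {
  "deltas": [
    [0, -0.06, 0, 0, 0, 0, 0],
    [0, -0.1, 0, 0, 0, 0, 0],
    [0, -0.3, 0, 0, 0, 0, 0],
    [0, -0.4, 0.3, 0, 0, 0, 0],
    [0, 0, 0.9, 0, 0, 0, 0],
    [0, 0.1, 0.9, 0, 0, 0, 0],
    [0, 0.5, 0.9, 0, 0, 0, 0],
    [0, 0.6, 0.9, 0, 0, 0, 0],
    [-0.1, 0.7, 0.9, 0, 0, 0, 0],
    [-0.1, 0.3, 0.1, 0, 0, 0, 0]
  ]
}}

```text
time: 15.7
position: [0.5768, 0.2133, 0.3239]
eef_rot: [[-1.0, 0.016, 0.009], [0.016, 1.0, 0.006], [-0.009, 0.006, -1.0]]
force: [1.3, 0.4, -1.1]
opening: -0.0002
finger_force: 0.0
```

>>> {"method": "play_rows", "body": {
  "deltas": [
    [0, 0, 0, 0, 0, 0, 0],
    [0, 0, 0, 0, 0, 0, 0]
  ]
}}

```text
time: 15.9
position: [0.5746, 0.2082, 0.3166]
eef_rot: [[-1.0, 0.02, -0.002], [0.02, 1.0, -0.002], [0.002, -0.002, -1.0]]
force: [0.4, -1.0, 0.4]
opening: 0.0001
finger_force: 0.0
```

```bash
python3 -c "
import fit;fit.fit();s=fit.ctrl.read_state();print(s['position'],s['time'])"
```

```text
150 [27 30 33 39 50 64 74 71 60 47 37 31 29 32 35 36 37 38 45 59 68 71]
175 [ 50  56  58  59  58  61  62  62  61  58  54  48  42  37  36  34  34  45
  84 154 217 239]
200 [ 33  32  30  30  31  31  30  32  31  31  32  33  36  39  39  37  44  77
 145 211 237 237]
225 [ 30  35  45  57  68  80  81  76  56  38  35  37  42  42  41  44  69 130
 201 235 237 234]
245 [139 139 139 137 128 103  72  49  44  43  46  47  47  47  48  60 107 184
 232 238 227 221]
calcR 100 100 deg -1.27 [0.1555 0.1541 0.1526 0.1515]
calcL 56 53 deg -1.01 [0.2579 0.2568 0.2556 0.2547]
gapL 33 33 deg -0.99 [0.2584 0.2573 0.2561 0.2553]
railL 80 80 deg -0.94 [0.2589 0.2579 0.2567 0.2559]Traceback (most recent call last):
  File "<string>", line 2, in <module>
    import fit;fit.fit();s=fit.ctrl.read_state();print(s['position'],s['time'])
               ~~~~~~~^^
  File "fit.py", line 15, in fit
    a=np.polyfit(w[k,0],w[k,1],1);k=np.abs(w[:,1]-np.polyval(a,w[:,0]))<.0012
    raise TypeError("expected non-empty vector for x")
TypeError: expected non-empty vector for x
```

Calculator and rail are now parallel (−1.0° both), with no visible gap. The phone's centroid hasn't changed and the arm never went near the mouse, so I hand in.

```bash
python3 -c "
from station import ctrl
print(ctrl.sign_off())"
```

```text
the job is handed in; nothing more can be done
None
```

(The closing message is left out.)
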